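# Raise a funnel arm from the bench rail to the slotted upright

### The job

The second filtering place must go up so that a tall flask fits under it. Slide the funnel arm along the T-slot of the bench rail to the rail's open end, lift it out there, and hang it under the glass shelf on the free slotted upright, level with the arm that already hangs on the other upright: both studs in through the wide mouths of the keyholes, then down until they are fully home. Let go of it, and do not disturb the glassware standing around.

Things in the scene. Friction and masses are not known exactly. Their poses are not given: they have to be found in the camera images.
- funnel_arm: Loose cast aluminium funnel arm, about 0.26 kg. Origin: back face of its flange, midway between the studs; nose to -x, z up. Flange 74 wide (y), x -5 to 0, z -38 to +22. Two studs behind it at y +-24, z 0: shank 7 diameter to x 6, then round head 15 diameter, x 6 to 10. At the start they hang in the rail's upper T-slot; the nose may sag 4 degrees. All sizes here and below are in mm
- web_grip (a point): Best gripping point, in the middle of the funnel arm's web at x -68, z +4 of the arm; axes as the arm's. The web is a solid upright plate 12 thick (y -6 to +6), x -106 to -5, z -14 to +20. In front of it lies an open ring of 10 mm bar, mean radius 36, centre at x -143, z -10 of the arm
- rail: Fixed aluminium extrusion on the bench, 40 deep (x 0 to 40), 200 long (y -100 to +100), 80 high. Origin: bottom of the middle of its front face, x points into the rail, y along it. One cut end of its T-slot is open, the other shut by the stop block, left or right by chance
- rail_slot (a point): Middle of the rail's length, on its front face at the centre height of the T-slot used (z 60); axes as the rail's. The PTFE-sleeved studs slide in it with 2 N; held stiffly and fast they bind, so go slowly or in short strokes. Slot gap 10 high between lips 4 thick; behind them a cavity 19 high and 10 deep. The arm's studs are both clear of the open end once the arm's origin is more than 132 along y from this point
- end_stop: Fixed foot angle behind the rail with a dark steel stop block (10 thick, 20 wide, 36 high) on the rail's front face over the T-slot, which shuts this end. Origin: on the bench at the rail's front face, 88 along the rail from its middle
- end_open: The same fixed foot angle, without a block, at the rail's open end. Origin: on the bench at the rail's front face, 88 along the rail from its middle, at the other side than the stop; nothing of it stands before the front face
- upright: Free slotted upright, fixed: grey steel channel 86 wide, 386 high, front wall 4 thick, hollow behind. Origin: bottom of the middle of its front face, x points into it. Two columns of keyholes at y +-24, six rows; a stud at home is at z 70, 120, 170, 220, 270 or 320. Each keyhole is a slot 10 wide below a square mouth 20 x 20
- seat (a point): On the front face of the free upright, midway between the columns, at z 220: where the arm's origin lies when the arm hangs fully home, level with the other arm; axes as the upright's. The studs rest there at the bottom of their slots. The slot reaches 8.5 above this height, the mouth from 8.5 to 28.5 above it: studs go in 18.5 above home, then down 18.5
- upright_taken: The other upright, fixed, 260 to the side of the free one (left or right by chance), with the same kind of arm fixed at z 220 and a glass funnel 88 wide in its ring, 143 in front of the upright, top at z 252. Origin: bottom of the middle of its front face
- shelf: Fixed glass shelf with bottles on top of the two uprights. Origin: on the bench below its middle, in line with the uprights' front faces, x to the back. Underside at z 384; it reaches 96 out in front of the uprights' faces (to x -96) and 230 to either side, so a hand at the upright must come in slanting from the front
- flask: Loose conical glass flask, 84 wide, 144 high, on the bench beside the work; origin at the centre of its foot. Not to be disturbed
- wash_bottle: Loose wash bottle, 62 wide, 155 high plus a thin spout, on the bench; origin at the centre of its foot. Not to be disturbed
- beaker: Loose glass beaker, 72 wide, 95 high, on the bench; origin at the centre of its foot. Not to be disturbed
Not all that is in view belongs to the job. What is shaped like the end_stop but brown, green or purple is not meant.

How it is judged:
On the way, in this order (a step that is already met when the one before it is completed fails the run):
1. the arm has been slid along the T-slot to its open end and is coming out of it at slot height (horizontal distance between funnel_arm and end_stop above 0.195 m and x of funnel_arm in the frame of rail_slot between -0.006 and 0.006 m and z of funnel_arm in the frame of rail_slot between -0.008 and 0.008 m).
2. the arm has been lifted out, more than 40 mm above the T-slot (z of funnel_arm in the frame of rail_slot above 0.04 m), for 0.1 s.
3. the studs are fully home in the pair of keyholes level with the other arm (x of funnel_arm in the frame of seat above -0.004 m and z of funnel_arm in the frame of seat between -0.004 and 0.004 m and horizontal distance between funnel_arm and seat below 0.005 m), for 0.2 s.
At the end, for the whole second after the job is handed in: The funnel arm hangs at rest on the free upright, level with the other arm: origin within 6 mm of the seat, flange within 4 mm of the face, at most 4 mm above home, upright within 5 degrees, square within 4.5; flask, wash bottle and beaker within 20 mm of where they stood (distance between funnel_arm and seat below 0.006 m and x of funnel_arm in the frame of seat above -0.004 m and z of funnel_arm in the frame of seat below 0.004 m and angle between the y axis of funnel_arm and the y axis of seat, either way round below 0.08 rad and angle between funnel_arm's own z axis and vertical below 0.09 rad and linear speed of funnel_arm below 0.02 m/s and distance of each of flask, wash_bottle, beaker from where it was at the start of the episode below 0.02 m); the robot touches nothing.
It fails at once if glassware knocked over (angle between any of flask, wash_bottle, beaker's own z axis and vertical above 0.5 rad).
It also fails if it takes over 61 s, if anything falls off the work surface, if the arm or the gripper's body presses on something with over 40 N, if the wrist force passes 120 N, or if a joint passes its speed limit or range.

### The arm

A 6-joint arm with a two-finger parallel gripper is mounted at the origin on the work surface. World frame = base frame: x ahead of the robot, y to its left, z up, the work surface at z = 0. Lengths are in m, angles in rad, forces in N, time in s.
With the tool pointing down it reaches from about 0.375 to 0.925 m from the base axis. Payload 5.7 kg.
Tool frame: the origin (TCP) lies midway between the tips of the shut fingers; the grasp point (between the pads) lies 19 mm behind it; z points along the fingers, y is the line along which they close (so a half turn about z gives the same grasp; the last joint's range is limited). The gripper opens to 88 mm and grips with 3 to 60 N. Pads are 20 mm wide; open, the fingers measure 115 mm over their backs; the gripper's body (75 mm by 178 mm) begins 61 mm behind the grasp point.
Start: joints at [-1.38, 0.359, 1.51, -0, 1.272, -0.115], TCP at [0.181, -0.572, 0.223] pointing down, gripper open.
Joint ranges: [-2.97, 2.97], [-1.01, 2.36], [0.21, 2.38], [-0.96, 4.11], [0.2, 2.71], [-2.98, 2.98]. Speed limits (rad/s): [2.39, 2.39, 3.14, 3.14, 3.14, 3.14].

### API

Orientations are given as a unit quaternion [x, y, z, w].
In Python, from bench import move_ptp, servo_line, goto_joints, move_gripper, sleep, inverse_kinematics, capture, PlanningError, close_job, spot_in, silhouettes, current_clock, current_joint_pos, current_qvel, current_joint_torque, current_position, current_orientation, current_force, current_torque, current_finger_gap, current_grip_force gives the robot as it stands. Calls block until the motion is done:
- move_ptp(position, orientation): joint-space move of the TCP to a pose.
- servo_line(position, orientation=None, rate=0.15, contact_N=None): straight line of the TCP; orientation=None keeps the orientation; rate is the mean speed in m/s. With contact_N (N) it stops when the force on the tool has changed by that much, and returns True; else False.
- goto_joints(angles): joint-space move.
- move_gripper(opening): finger opening in m; the grip force is fixed at half the most; returns when the fingers have stopped.
- sleep(seconds).
- inverse_kinematics(position, orientation): joint angles nearest the present ones, or None.
- capture(name): name is "scene" or "top"; returns a dict with "image" (400x640x3 uint8, blue, green, red), "range_z" (400x640 float32, m along the optical axis (not along the pixel's ray), 0 where there is no reading), "intrinsics" (3x3 intrinsics, pixels), "R" (3x3) and "t" (3): a world point X has camera coordinates R X + t. Camera axes: x right, y down, z forward; pixel columns grow to the right and rows downward; lengths in m; the calibration is good to about 2 mm. A picture is of the moment at which its call begins.
A pose or a line that the arm cannot do raises PlanningError and nothing moves.
- close_job(): hands the job in; it is judged then, once.
Trained networks look in the newest picture that a camera, given by its name, has taken for a name from the list of things; names that differ only in an ending like _2 or _b are one class to them, and where a whole thing is asked for, a point or a joint stands for the part that bears it (a point fixed in the world has none). Each returns a list of dicts, best first, with "conf" (0 to 1); they miss things now and then, are a little off and sometimes report something else, mostly with a low value. They report only what shows in the picture. A call takes as long as a camera call. They do not tell look-alikes from the thing itself.
- spot_in(camera, query): "xy" ([column, row] in pixels, amid what is visible of it).
- silhouettes(camera, query): "region" (400x640 bool, what is visible of it) and "xy" ([column, row] in pixels, amid what is visible of it).
Readings, each from a call of its own:
- current_clock(): time.
- current_joint_pos(): joint angles.
- current_qvel(): joint speeds.
- current_joint_torque(): joint torques, N m.
- current_position(): TCP position.
- current_orientation(): TCP orientation.
- current_force(): force on the tool from outside, world axes, zero at the start.
- current_torque(): the same for the moment, N m.
- current_finger_gap(): finger opening in m.
- current_grip_force(): force on a finger pad.
Only numpy, scipy, OpenCV 4.12 (cv2) and the standard library are available. Lean on these libraries where they do the work, as an engineer would, in place of code of your own. Each camera call takes 0.05 s, during which the arm holds its last target. There are 200 camera calls.

## Working session

There is one attempt and no reset: what is moved stays moved. The work goes in short steps, each a Python script; the robot and the scene stay as the last script left them, time stands still between calls to the robot, and variables do not carry over. Pictures are saved under pics/ and viewed, at most 10 in all, crops included, and the job is handed in when it is done.

```bash
mkdir -p pics; ls
cat > h.py <<'E'
import numpy as np, cv2
from bench import *
def world(c, mask):
    v,u=np.nonzero(mask & (c["range_z"]>0)); z=c["range_z"][v,u]
    K=c["intrinsics"]; p=np.stack([(u-K[0,2])/K[0,0]*z,(v-K[1,2])/K[1,1]*z,z],1)
    return (p-c["t"])@c["R"]
def proj(c,X):
    p=np.atleast_2d(X)@c["R"].T+c["t"]; q=p@c["intrinsics"].T; return q[:,:2]/q[:,2:]
E
python3 - <<'E'
from h import *
for n in ("scene","top"):
    c=capture(n); cv2.imwrite(f"pics/{n}0.png",c["image"]); np.savez(f"{n}0.npz",**c)
    print(n,"cam pos",-c["R"].T@c["t"],"fwd",c["R"][2])
    for q in ("funnel_arm","rail","end_stop","end_open","upright","upright_taken","shelf","flask","wash_bottle","beaker"):
        for d in silhouettes(n,q)[:4]:
            if d["conf"]<.2: continue
            w=world(c,d["region"])
            print(q,round(d["conf"],2),np.round(d["xy"]),len(w),np.round(np.median(w,0),3) if len(w) else "", np.round(np.percentile(w,[3,97],axis=0),3).tolist() if len(w) else "")
print(current_clock())
E
```

```text
pics
scene cam pos [ 1.30373264 -0.0170027   0.86291518] fwd [-0.72264425  0.04797028 -0.68955358]
funnel_arm 0.76 [274. 226.] 508 [ 0.569 -0.09   0.057] [[0.502, -0.177, 0.038], [0.604, -0.034, 0.078]]
rail 0.7 [312. 238.] 1609 [0.604 0.005 0.077] [[0.497, -0.047, 0.002], [0.675, 0.059, 0.081]]
end_stop 0.7 [338. 186.] 125 [0.394 0.102 0.031] [[0.308, 0.088, -0.002], [0.421, 0.151, 0.078]]
end_stop 0.62 [304. 196.] 168 [ 0.407 -0.004  0.015] [[0.378, -0.045, -0.0], [0.429, 0.016, 0.077]]
end_stop 0.59 [426. 209.] 4780 [0.68  0.273 0.214] [[0.598, 0.112, 0.002], [0.723, 0.367, 0.317]]
end_stop 0.58 [356. 302.] 272 [0.779 0.112 0.011] [[0.749, 0.067, -0.0], [0.8, 0.134, 0.078]]
end_open 0.53 [308. 265.] 170 [ 0.673 -0.004  0.005] [[0.655, -0.018, 0.0], [0.69, 0.011, 0.036]]
upright 0.78 [423. 183.] 299 [0.459 0.341 0.086] [[0.39, 0.281, 0.025], [0.632, 0.357, 0.259]]
upright_taken 0.81 [428. 208.] 4684 [0.682 0.273 0.215] [[0.607, 0.112, 0.003], [0.722, 0.366, 0.318]]
upright_taken 0.44 [310. 237.] 1575 [0.606 0.004 0.077] [[0.498, -0.047, 0.005], [0.675, 0.058, 0.081]]
shelf 0.58 [44
[... 1229 characters left out ...]
012]]
upright_taken 0.59 [283. 151.] 795 [0.635 0.14  0.251] [[0.594, 0.1, 0.209], [0.674, 0.211, 0.255]]
upright_taken 0.39 [306. 210.] 31 [0.507 0.076 0.005] [[0.483, 0.019, -0.0], [0.522, 0.084, 0.078]]
shelf 0.73 [212. 168.] 13099 [0.522 0.3   0.394] [[0.327, 0.193, 0.39], [0.735, 0.416, 0.5]]
flask 0.74 [210. 264.] 448 [0.292 0.358 0.06 ] [[0.264, 0.28, 0.001], [0.324, 0.392, 0.392]]
wash_bottle 0.92 [440. 222.] 475 [ 0.487 -0.357  0.118] [[0.465, -0.389, 0.002], [0.518, -0.341, 0.158]]
beaker 0.74 [427. 182.] 430 [ 0.629 -0.343  0.056] [[0.591, -0.367, 0.002], [0.655, -0.303, 0.096]]
beaker 0.38 [362. 195.] 321 [ 0.557 -0.105  0.049] [[0.499, -0.182, -0.002], [0.598, -0.029, 0.08]]
1.1
```

Run:
```python
import cv2
a=cv2.imread("pics/scene0.png")[60:360,120:560]; cv2.imwrite("pics/a.png",cv2.resize(a,(800,545),interpolation=cv2.INTER_CUBIC))
a=cv2.imread("pics/top0.png")[100:300,180:480]; cv2.imwrite("pics/b.png",cv2.resize(a,(800,533),interpolation=cv2.INTER_CUBIC))
```

```text
(no output)
```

View pics/a.png

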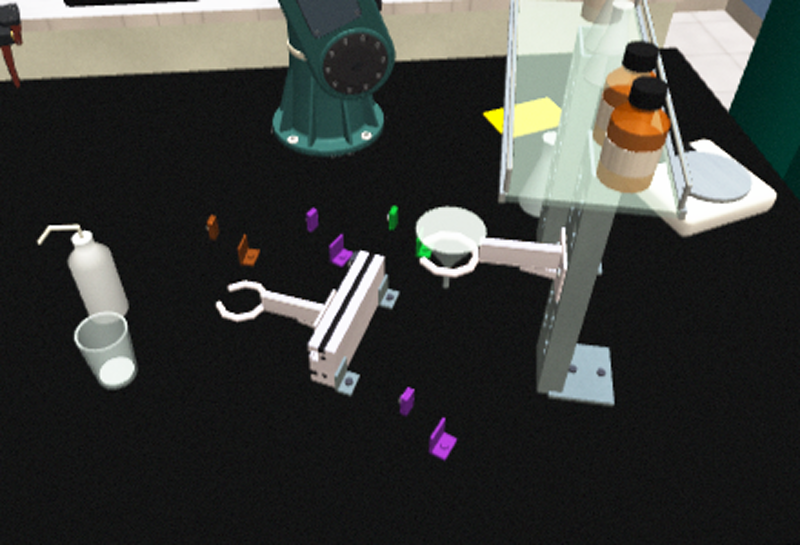

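View pics/b.png

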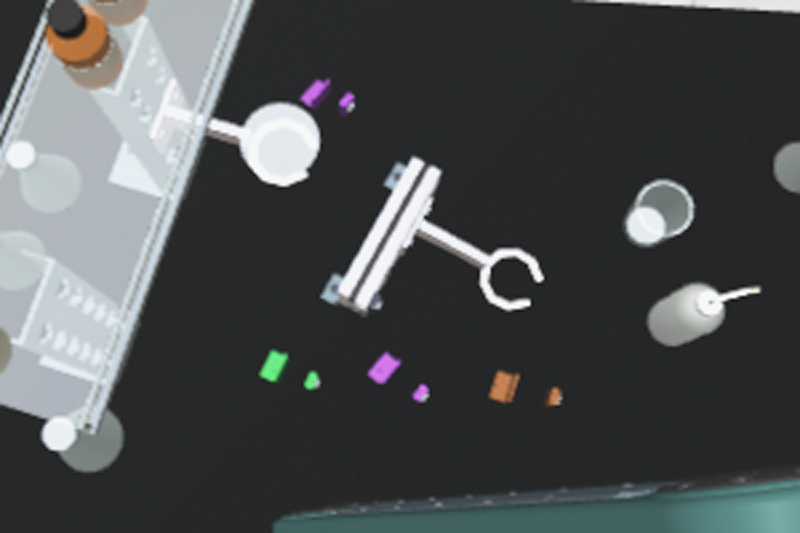

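The pictures show one silver-white rail (scene crop ~345,320) with the loose arm in front of it; its ring is at (240,300), left, towards the beaker and wash bottle. The other arm, with the glass funnel, is at (520,255) on the nearer upright, so the free upright is the far one at ~(580,190).

These could be taken for the rail's end fittings (scene crop pixels):
- Brown (248,250), purple (340,250), green (425,245) and purple (443,440) are look-alikes and not meant.
- The real grey foot angles are at (388,297) and (348,382). The dark block should be at the robot-side end, and the close crop below checks that.

```bash
cat > m.py <<'E'
from h import *
P=[];C=[]
S={n:dict(np.load(f"{n}0.npz")) for n in ("scene","top")}
for n,c in S.items():
    w=world(c,np.ones((400,640),bool)); P.append(w)
W=np.vstack(P)
def box(w,lo,hi): return w[np.all((w>lo)&(w<hi),1)]
for n,w in zip(S,P):
    t=box(w,[.45,-.08,.074],[.72,.1,.09]); (cx,cy),(a,b),ang=cv2.minAreaRect(t[:,:2].astype(np.float32))
    d=t[:,:2]-t[:,:2].mean(0); u=np.linalg.svd(d,full_matrices=False)[2][0]; u*=np.sign(u[0])
    nrm=np.array([-u[1],u[0]]); m=t[:,:2].mean(0)
    print(n,len(t),"rect",cx,cy,a,b,ang,"svd yaw",np.degrees(np.arctan2(u[1],u[0])),"along",np.percentile(d@u,[0.5,99.5])+m@u,"across",np.percentile(d@nrm,[1,99])+m@nrm,"z",np.median(t[:,2]))
    # upright fronts: points lying between z .02..0.19, plane fit
    for nm,lo,hi in (("taken",[.6,.2,.02],[.78,.36,.19]),("free",[.36,.27,.02],[.54,.42,.36])):
        q=box(w,lo,hi)
        print(nm,len(q),np.percentile(q,[5,50,95],axis=0).round(3).tolist() if len(q) else "")
c=S["scene"]; im=c["image"]
a=cv2.resize(im[185:285,220:345],(750,600),interpolation=cv2.INTER_CUBIC); cv2.imwrite("pics/c.png",a)
b=cv2.resize(im[70:290,370:500],(350,592),interpolation=cv2.INTER_CUBIC)
d=cv2.resize(S["top"]["image"][95:275,180:300],(400,600),interpolation=cv2.INTER_CUBIC)
cv2.imwrite("pics/d.png",np.hstack([cv2.copyMakeBorder(b,0,8,0,0,0),d]))
E
python3 m.py
```

```text
scene 1025 rect 0.5655964016914368 -0.020253434777259827 0.10432090610265732 0.2030947059392929 64.78743743896484 svd yaw -26.20332330155748 along [0.4158871  0.61638671] across [0.1951602  0.28374714] z 0.07905768832838914
taken 942 [[0.64, 0.267, 0.031], [0.711, 0.28, 0.109], [0.717, 0.297, 0.183]]
free 285 [[0.4, 0.331, 0.041], [0.459, 0.341, 0.085], [0.464, 0.356, 0.123]]
top 768 rect 0.5652923583984375 -0.021091073751449585 0.10230138152837753 0.201616108417511 64.47109985351562 svd yaw -26.767286137572807 along [0.41390659 0.61200226] across [0.19803635 0.28703055] z 0.07915781996092994
taken 0 
free 0
```

View pics/c.png

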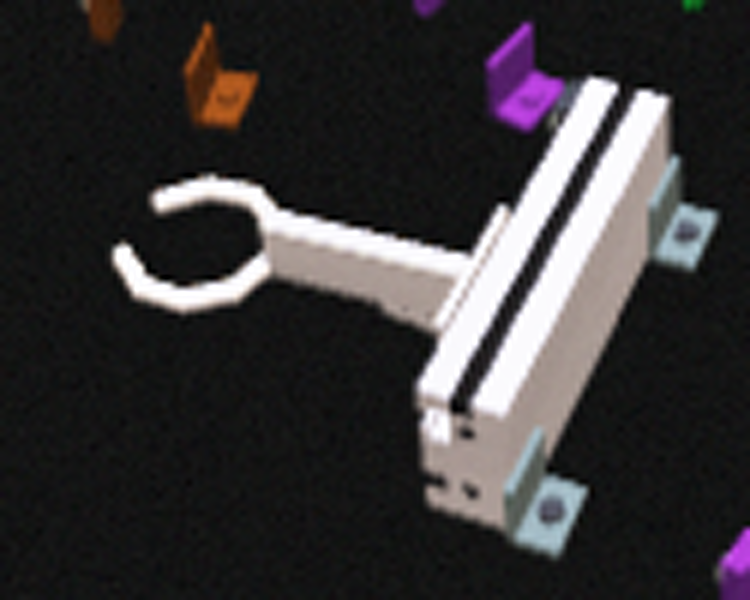

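View pics/d.png

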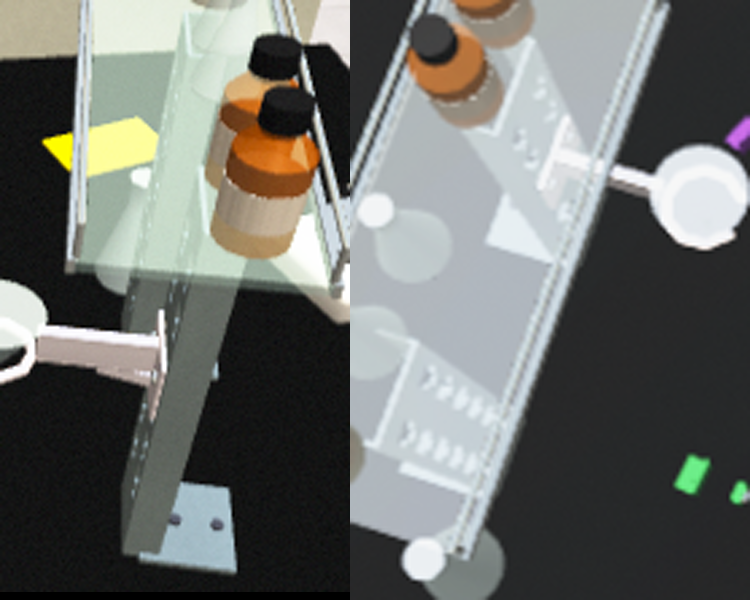

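The close crop settles it. The dark stop block is at the rail's robot-side end (570,105), in front of the face, and the T-slot mouth is open at the camera-side end (435,420). The second view shows the free upright through the glass at (435,410), with the flask at its foot near (470,560). Next I fit the exact poses.

```bash
cat > m2.py <<'E'
from m import *
def R2(a): return np.array([[np.cos(a),-np.sin(a)],[np.sin(a),np.cos(a)]])
# frame yaw a: x axis=(cos a, sin a); local = (p-o)@R2(a)
print("----")
for n,w in zip(S,P):
    a=np.radians(63.5)
    for _ in range(5):
        t=box(w,[.45,-.12,.074],[.72,.1,.086]); l=t[:,:2]@R2(a)
        hx=np.percentile(l[:,0],99.3); k=(l[:,0]>hx-.038); l=l[k]
        # back-edge via bins
        bins=np.linspace(np.percentile(l[:,1],4),np.percentile(l[:,1],96),14); e=[]
        for i in range(13):
            s=l[(l[:,1]>=bins[i])&(l[:,1]<bins[i+1])]; e.append([s[:,1].mean(),s[:,0].max()])
        sl=np.polyfit(*np.array(e).T,1)[0]; a-=np.arctan(sl)*0.7
    (cx,cy),sz,_=cv2.minAreaRect(t[k][:,:2].astype(np.float32))
    print(n,"rail yaw",np.degrees(a),"x rng",np.percentile(l[:,0],[.5,99.5]),"y rng",np.percentile(l[:,1],[.5,99.5]),"ctr",cx,cy,sz)
    y=np.percentile(l[:,1],[.5,99.5]).mean(); xb=np.percentile(l[:,0],99.5)
    o=R2(a)@[xb-.04,y]; print(" rail origin",o)
    L=np.c_[(w[:,:2]-o)@R2(a),w[:,2]]
    web=box(L,[-.10,-.06,.05],[-.01,.09,.1]); 
    for x0 in (-.09,-.07,-.05,-.03):
        s=web[abs(web[:,0]-x0)<.01]; s=s[s[:,2]>.07]; print("  web",x0,len(s),np.percentile(s[:,1],[3,50,97]).round(4),np.percentile(s[:,2],[50,90]).round(4))
    fl=box(L,[-.012,-.1,.03],[-.001,.1,.079]); print("  flange y",np.percentile(fl[:,1],[3,97]).round(4),len(fl))
    sh=box(w,[.25,.1,.384],[.85,.5,.400]); r=cv2.minAreaRect(sh[:,:2].astype(np.float32)); print("  shelf",len(sh),r,np.median(sh[:,2]))
w=P[0]; q=box(w,[.58,.2,.02],[.78,.4,.18])
# two walls: RANSAC 2D lines
rng=np.random.default_rng(0); rem=q[:,:2]
for k in range(3):
    best=None
    for _ in range(600):
        i,j=rng.choice(len(rem),2,False); d=rem[j]-rem[i]; L=np.linalg.norm(d)
        if L<.015: continue
        nn=np.array([-d[1],d[0]])/L; m=abs((rem-rem[i])@nn)<.002
        if best is None or m.sum()>best.sum(): best=m
    s=rem[best]; m=s.mean(0); u=np.linalg.svd(s-m,full_matrices=False)[2][0]
    print("wall",best.sum(),"mean",m,"dir deg",np.degrees(np.arctan2(u[1],u[0])),"ext",m+np.outer(np.percentile((s-m)@u,[1,99]),u)); rem=rem[~best]
    if len(rem)<60: break
E
python3 m2.py | sed -n '/----/,$p'
```

```text
----
scene rail yaw 64.63229032584076 x rng [0.23795886 0.27587538] y rng [-0.62010983 -0.41957916] ctr 0.5796739459037781 0.009656630456447601 (0.03850262984633446, 0.2031210958957672)
 rail origin [ 0.57077461 -0.00958334]
  web -0.09 25 [-0.0329 -0.0274 -0.0224] [0.0713 0.0736]
  web -0.07 28 [-0.0333 -0.0294 -0.0224] [0.0733 0.076 ]
  web -0.05 29 [-0.034  -0.0283 -0.0202] [0.0743 0.0764]
  web -0.03 31 [-0.0342 -0.0275 -0.0214] [0.0752 0.0768]
  flange y [-0.0644  0.0934] 69
  shelf 6475 ((0.5406593084335327, 0.30332669615745544), (0.18264873325824738, 0.4641460180282593), 75.90388488769531) 0.39320273311252446
top rail yaw 64.38041333238442 x rng [0.23838053 0.27640604] y rng [-0.61772159 -0.41910894] ctr 0.5791755318641663 0.0076712556183338165 (0.0385347455739975, 0.2014009803533554)
 rail origin [ 0.5696677  -0.01099593]
  web -0.09 19 [-0.0328 -0.0266 -0.0211] [0.0725 0.0746]
  web -0.07 20 [-0.0328 -0.0276 -0.0222] [0.0733 0.0776]
  web -0.05 21 [-0.0328 -0.027  -0.0214] [0.0744 0.0795]
  web -0.03 21 [-0.0321 -0.0277 -0.0219] [0.0763 0.0791]
  flange y [-0.0599  0.0976] 62
  shelf 9127 ((0.5400317311286926, 0.3026147484779358), (0.18465052545070648, 0.46041586995124817), 75.90901184082031) 0.3935170290301631
wall 590 mean [0.71286589 0.28234996] dir deg 76.40855748274828 ext [[0.70893698 0.26609919]
 [0.71685426 0.29884666]]
wall 242 mean [0.6691527  0.27633324] dir deg -14.147698221808785 ext [[0.62739344 0.28685941]
 [0.71122589 0.26572794]]
```

```bash
cat >> h.py <<'E'
from scipy.spatial.transform import Rotation as Rn
RY,RO=np.radians(64.5),np.array([.5708,-.0094,.060])     # rail_slot
UY,UO=np.radians(75.9),np.array([.4163,.3391,.220])      # seat
def fr(yaw,o,p): return o+Rn.from_euler("z",yaw).apply(p)
def pose(origin,yaw,th,flip,pitch=0.):
    """tool pose (TCP,quat) holding the arm whose origin/yaw/nose-down pitch are given; th=tool slant below horizontal, relative to the arm"""
    A=Rn.from_euler("zy",[yaw,-pitch])   # nose(-x) down
    z=np.array([np.cos(th),0,-np.sin(th)]); y=np.array([0,1.,0])*(-1 if flip else 1); x=np.cross(y,z)
    T=A*Rn.from_matrix(np.c_[x,y,z])
    return origin+A.apply([-.068,0,.004])+T.apply([0,0,.019]), T.as_quat()
E
python3 - <<'E'
from h import *
y0=-.0275
for th in (20,30,35,40,45,50,55,60,70):
  for f in (0,1):
    t=np.radians(th); out=[]
    pts=[(fr(RY,RO,[-.06,y0,.06]),RY),(fr(RY,RO,[0,y0,0]),RY),(fr(RY,RO,[0,-.14,0]),RY),(fr(RY,RO,[-0.0,-.14,.15]),RY),
      (fr(UY,UO,[-.15,0,.0185]),UY),(fr(UY,UO,[-.05,0,.0185]),UY),(fr(UY,UO,[0,0,.0185]),UY),(fr(UY,UO,[0,0,0]),UY),(fr(UY,UO,[-.15,0,0.1]),UY)]
    js=[inverse_kinematics(*pose(o,yw,t,f)) for o,yw in pts]
    print(th,f,[None if j is None else np.round(j,1).tolist() for j in (js[1],js[2],js[4],js[6])],"".join("x" if j is None else "o" for j in js))
E
```

```text
20 0 [[-0.9, 0.9, 1.8, 1.0, 1.4, 2.0], [-0.8, 1.0, 1.5, 1.1, 1.5, 2.2], [-0.8, 0.5, 2.3, 0.9, 1.4, 1.9], [-0.4, 0.5, 2.3, 1.3, 1.3, 1.9]] ooooooooo
20 1 [[-0.9, 0.9, 1.8, 1.0, 1.4, -1.2], [-0.8, 1.0, 1.5, 1.1, 1.5, -1.0], [-0.8, 0.5, 2.3, 0.9, 1.4, -1.2], [-0.4, 0.5, 2.3, 1.3, 1.3, -1.2]] ooooooooo
30 0 [[-0.8, 0.8, 1.8, 1.0, 1.3, 2.1], [-0.8, 0.9, 1.5, 1.0, 1.4, 2.2], [-0.8, 0.3, 2.3, 0.9, 1.4, 2.1], [-0.3, 0.3, 2.3, 1.2, 1.2, 2.2]] ooooooooo
30 1 [[-0.8, 0.8, 1.8, 1.0, 1.3, -1.1], [-0.8, 0.9, 1.5, 1.0, 1.4, -0.9], [-0.8, 0.3, 2.3, 0.9, 1.4, -1.1], [-0.3, 0.3, 2.3, 1.2, 1.2, -1.0]] ooooooooo
35 0 [[-0.8, 0.8, 1.8, 1.0, 1.2, 2.1], [-0.7, 0.9, 1.6, 0.9, 1.3, 2.3], [-0.7, 0.2, 2.2, 0.8, 1.3, 2.2], [-0.3, 0.2, 2.2, 1.2, 1.1, 2.3]] ooooooooo
35 1 [[-0.8, 0.8, 1.8, 1.0, 1.2, -1.0], [-0.7, 0.9, 1.6, 0.9, 1.3, -0.8], [-0.7, 0.2, 2.2, 0.8, 1.3, -1.0], [-0.3, 0.2, 2.2, 1.2, 1.1, -0.8]] ooooooooo
40 0 [[-0.8, 0.7, 1.8, 0.9, 1.2, 2.2], [-0.7, 0.8, 1.6, 0.9, 1.2, 2.4], [-0.7, 0.2, 2.2, 0.8, 1.3, 2.3], [-0.2, 0.2, 2.2, 1.1, 1.1, 2.5]] ooooooooo
40 1 [[-0.8, 0.7, 1.8, 0.9, 1.2, -1.0], [-0.7, 0.8, 
[... 841 characters left out ...]
ooooo
55 1 [[-0.6, 0.6, 1.8, 0.7, 1.0, -0.7], [-0.6, 0.7, 1.6, 0.7, 1.1, -0.6], [-0.4, 0.0, 2.1, 0.6, 1.2, -0.5], [0.0, 0.1, 2.1, 0.7, 1.0, -0.2]] ooooooooo
60 0 [[-0.6, 0.6, 1.8, 0.7, 0.9, 2.5], [-0.6, 0.7, 1.6, 0.6, 1.1, 2.7], [-0.4, 0.0, 2.1, 0.6, 1.2, 2.8], None] oooooxxxo
60 1 [[-0.6, 0.6, 1.8, 0.7, 0.9, -0.6], [-0.6, 0.7, 1.6, 0.6, 1.1, -0.5], [-0.4, 0.0, 2.1, 0.6, 1.2, -0.4], [0.1, 0.1, 2.0, 0.6, 0.9, -0.0]] ooooooooo
70 0 [[-0.5, 0.5, 1.8, 0.5, 0.9, 2.8], [-0.5, 0.7, 1.5, 0.4, 1.0, 2.9], None, [0.2, 0.1, 1.9, 0.4, 1.0, -2.9]] oooxxxoox
70 1 [[-0.5, 0.5, 1.8, 0.5, 0.9, -0.4], [-0.5, 0.7, 1.5, 0.4, 1.0, -0.3], [-0.2, -0.0, 2.1, 0.4, 1.1, -0.1], [0.2, 0.1, 1.9, 0.4, 1.0, 0.3]] ooooooooo
```

Run:
```python
from h import *
th=np.radians(45); PT=.065; y0=-.0275; o=fr(RY,RO,[0,y0,-.0015])
p,q=pose(o,RY,th,1,PT); zt=Rn.from_quat(q).apply([0,0,1])
cp,cq=np.array(current_position()),current_orientation()
move_ptp(cp+[0,.0,.17],cq); 
move_ptp(p-.09*zt+[0,0,.10],q); move_ptp(p-.09*zt,q); print(current_clock())
c=capture("scene"); cv2.imwrite("pics/e.png",cv2.resize(c["image"][110:310,120:420],(800,533)))
print("contact",servo_line(p,q,rate=.08,contact_N=6), np.array(current_position())-p, current_clock())
```

```text
4.4167
contact False [ 0.00018463 -0.00048332  0.00023226] 5.7417
```

View pics/e.png

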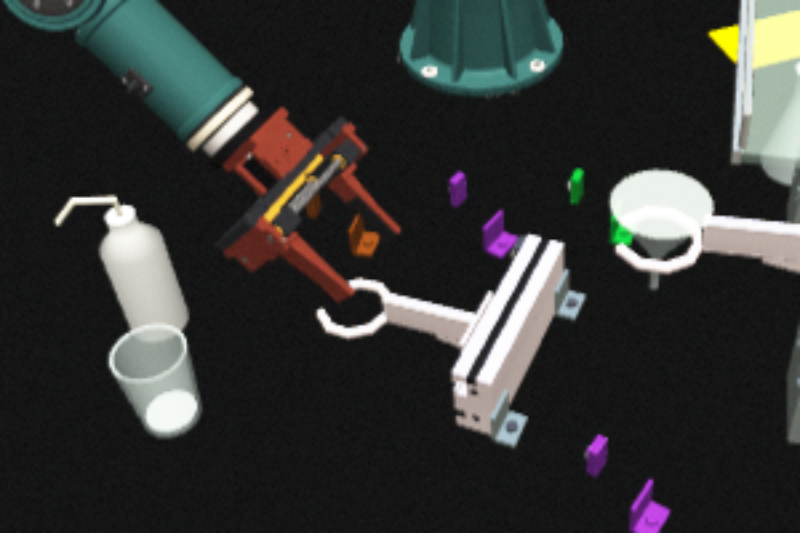

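The hand is slanted over the arm with its fingers either side of the web. They were at (325,290) and (395,230) just before the approach, clear of the glassware. I grip and slide.

Run:
```python
from h import *
th=np.radians(45); PT=.065; y0=-.0275
move_gripper(.0); print("gap",current_finger_gap(),"grip",current_grip_force(),"F",np.round(current_force(),1),current_clock())
for y in (-.050,-.075,-.100):
    p,q=pose(fr(RY,RO,[0,y,-.0015]),RY,th,1,PT)
    s=servo_line(p,q,rate=.035,contact_N=25)
    f=Rn.from_euler("z",-RY).apply(current_force())
    print(y,s,"err",np.round(Rn.from_euler("z",-RY).apply(np.array(current_position())-p)*1e3,1),"F rail",np.round(f,1),"gap",current_finger_gap(),current_clock())
    if s: break
c=capture("scene")
d=silhouettes("scene","funnel_arm")
w=world(c,d[0]["region"]) ; L=Rn.from_euler("z",-RY).apply(w-RO)
for x0 in (-.045,-.025,-.012): s=L[(abs(L[:,0]-x0)<.008)&(L[:,2]>.006)]; print(x0,len(s),np.round(np.percentile(s,[5,50,95],axis=0)*1e3,1).tolist())
```

```text
gap 0.011910427004228131 grip 30.000091195106506 F [-2.2 -1.9  5.1] 6.9083
-0.05 False err [0.  3.2 0.1] F rail [-8.7  7.8  8.3] gap 0.01192945011018703 7.7
-0.075 False err [0.  3.2 0.1] F rail [-8.   8.2  7.9] gap 0.012251498386621875 8.5667
-0.1 False err [-0.1  1.4  0. ] F rail [-4.2  2.5  5.1] gap 0.01145834718966605 9.4333
-0.045 35 [[-52.2, -105.1, 7.2], [-45.0, -102.5, 14.2], [-37.4, -93.6, 16.7]]
-0.025 36 [[-32.0, -104.8, 7.4], [-24.7, -102.2, 15.2], [-17.7, -93.8, 18.4]]
-0.012 69 [[-18.4, -132.9, 11.2], [-7.2, -102.7, 18.0], [-4.2, -76.3, 21.7]]
```

The arm slides freely and camera and TCP agree on its position. I go on out of the end and lift.

Run:
```python
from h import *
th=np.radians(45); PT=.065
def rep(p,s): print(s,"err",np.round(Rn.from_euler("z",-RY).apply(np.array(current_position())-p)*1e3,1),"F rail",np.round(Rn.from_euler("z",-RY).apply(current_force()),1),"gap",current_finger_gap(),current_clock())
for y in (-.125,-.143):
    p,q=pose(fr(RY,RO,[0,y,-.0015]),RY,th,1,PT); s=servo_line(p,q,rate=.035,contact_N=25); rep(p,s)
sleep(.15); rep(p,s)
for z in (.01,.06):
    p,q=pose(fr(RY,RO,[0,-.143,z]),RY,th,1,PT); s=servo_line(p,q,rate=.06,contact_N=15); rep(p,s)
    if s: break
else:
    p,q=pose(fr(RY,RO,[0,-.143,.16]),RY,th,1,PT); servo_line(p,q,rate=.15); rep(p,False)
    c=capture("scene"); cv2.imwrite("pics/f.png",cv2.resize(c["image"][90:290,150:450],(800,533)))
    d=silhouettes("scene","funnel_arm"); print([(x["conf"],x["xy"]) for x in d])
    L=Rn.from_euler("z",-RY).apply(world(c,d[0]["region"])-fr(RY,RO,[0,-.143,.16]))
    for x0 in (-.095,-.045,-.025,-.003): s=L[(abs(L[:,0]-x0)<.006)]; print(x0,len(s),np.round(np.percentile(s,[3,50,97],axis=0)*1e3,1).tolist()) if len(s) else 0
```

```text
False err [-0.2 -0.3 -0.4] F rail [-0.6 -0.9 -2.9] gap 0.011938226691947116 10.4
False err [ 0.1  0.1 -0.1] F rail [ 0.7 -0.5 -3.2] gap 0.011478436149535434 11.0667
False err [ 0.1  0.3 -0. ] F rail [-0.2 -0.5 -2. ] gap 0.011694145477327956 11.2167
False err [-0.1 -0.4  0.8] F rail [-0.2  0.4 -4.2] gap 0.012244660161290628 11.5583
False err [ 0.   0.3 -0.3] F rail [-0.2 -0.4 -3.6] gap 0.011625744237270325 12.5417
False err [-0.   0.7 -0.9] F rail [ 0.7 -0.1 -3.4] gap 0.01161141044068152 13.3583
[(0.82, [265.4, 216.6])]
-0.095 21 [[-100.5, -15.8, -221.0], [-95.7, -6.0, -13.0], [-89.4, 198.5, 8.2]]
-0.045 86 [[-50.8, -11.9, -23.5], [-45.8, -5.0, 1.5], [-39.8, 4.9, 16.8]]
-0.025 67 [[-30.8, -6.6, -20.5], [-26.3, -4.5, 9.3], [-19.7, 5.7, 18.0]]
-0.003 380 [[-7.3, -36.9, -35.5], [-3.0, -4.1, -0.4], [-0.6, 31.9, 21.6]]
```

View pics/f.png

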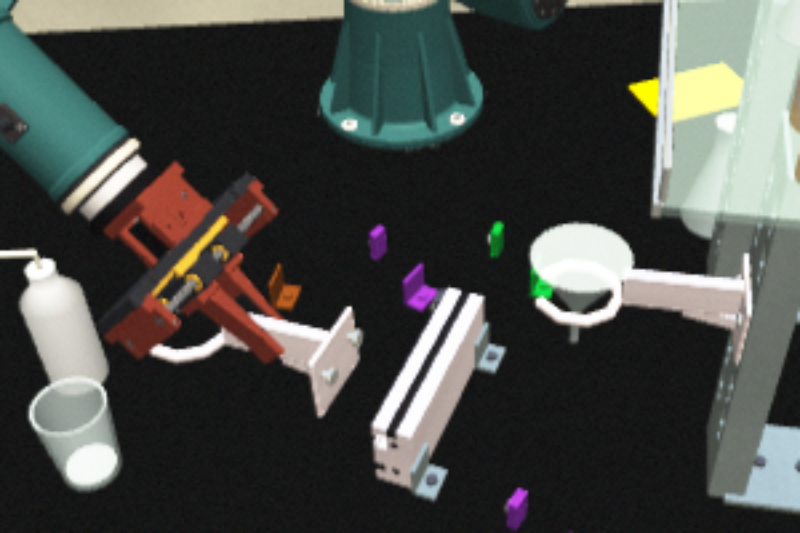

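The arm is held clear. Its studs show at (352,338) and (328,375), and the web is well seated in the fingers. I now fit the held pose from the visible back face, level it, and carry it to a waiting pose before the free upright.

```bash
cat >> h.py <<'E'
def flange_fit(origin,yaw):
    c=capture("scene"); d=silhouettes("scene","funnel_arm")[0]
    L=Rn.from_euler("z",-yaw).apply(world(c,d["region"])-origin)
    s=L[(abs(L[:,0])<.008)&(abs(L[:,1])<.045)&(abs(L[:,2]+.008)<.04)]
    m=np.ones(len(s),bool)
    for _ in range(8):
        A=np.c_[s[:,1:],np.ones(len(s))]; k=np.linalg.lstsq(A[m],s[m,0],rcond=None)[0]; m=abs(s[:,0]-A@k)<.0018
    # x = k0*y + k1*z + k2 ; yaw err=-k0, nose-down pitch: top goes..
    return k,m.sum(),np.percentile(s[m],[1,99],axis=0)
E
python3 - <<'E'
from h import *
th=np.radians(45); PT=.065
for i in range(2):
    k,n,pc=flange_fit(fr(RY,RO,[0,-.143,.16]),RY); print(np.degrees(np.arctan(k[:2])),k[2]*1e3,n,np.round(pc*1e3,1).tolist())
p,q=pose(fr(UY,UO,[-.20,0,.06]),UY,th,1,PT)
try: servo_line(p,q,rate=.16)
except PlanningError as e: print(e); move_ptp(p,q)
print(np.array(current_position())-p,current_force(),current_clock())
E
```

```text
[-0.0481374  -3.34255695] -3.0073386670999915 320 [[-5.7, -36.5, -37.2], [-0.3, 33.4, 21.8]]
[ 0.06656115 -3.71013238] -3.097163732830671 345 [[-5.9, -37.8, -37.6], [-0.0, 35.5, 22.3]]
[ 3.88424255e-04 -3.30036446e-04 -5.01555133e-05] [ 0.85392703  0.44925283 -2.59102977] 16.25
```

```bash
cat >> h.py <<'E'
TO=np.array([.4163,.3391,.220])-.26*np.array([-.9699,.2436,0])  # taken seat
def arms(yaw,o_free,dx,dz):
    """web measures of held and taken arm in seat axes, from one scene picture"""
    c=capture("scene"); w=world(c,np.ones((400,640),bool)); r=[]
    for o in (o_free+Rn.from_euler("z",yaw).apply([dx,0,dz]),TO):
        L=Rn.from_euler("z",-yaw).apply(w-o)
        s=L[(L[:,0]>-.05)&(L[:,0]<-.010)&(abs(L[:,1]+.006)<.006)&(L[:,2]>-.010)&(L[:,2]<.014)]
        k=np.polyfit(s[:,0]+.03,s[:,1],1); m=abs(s[:,1]-np.polyval(k,s[:,0]+.03))<.002; k=np.polyfit(s[m,0]+.03,s[m,1],1)
        t=L[(L[:,0]>-.05)&(L[:,0]<-.010)&(abs(L[:,1])<.005)&(abs(L[:,2]-.02)<.006)]
        kt=np.polyfit(t[:,0]+.03,t[:,2],1) if len(t)>8 else [np.nan]*2
        f=L[(abs(L[:,0]+.005)<.009)&(L[:,1]<-.012)&(L[:,1]>-.034)&(abs(L[:,2]+.006)<.022)]
        r.append([len(s),k[1]*1e3,np.degrees(k[0]),len(t),kt[1]*1e3,np.degrees(kt[0]),len(f),np.median(f[:,0])*1e3 if len(f) else np.nan])
    return np.array(r),c
E
python3 - <<'E'
from h import *
th=np.radians(45)
p,q=pose(fr(UY,UO,[-.12,0,.03]),UY,th,1,.0035); servo_line(p,q,rate=.12)
p,q=pose(fr(UY,UO,[-.03,0,.0185]),UY,th,1,.0035); s=servo_line(p,q,rate=.08,contact_N=8)
print(s,np.array(current_position())-p,np.round(current_force(),1),current_clock())
for i in range(3):
    r,c=arms(UY,UO,-.03,.0185); print(np.round(r,2).tolist())
a=c["image"][90:290,290:490]; cv2.imwrite("pics/g.png",cv2.resize(a,(600,600),interpolation=cv2.INTER_CUBIC)); np.savez("g.npz",**c)
E
```

```text
False [ 9.01538270e-05 -2.65160158e-04 -9.68520476e-06] [ 0.3 -0.2 -4. ] 18.3917Traceback (most recent call last):
  File "<stdin>", line 7, in <module>
  File "h.py", line 35, in arms
    k=np.polyfit(s[:,0]+.03,s[:,1],1); m=abs(s[:,1]-np.polyval(k,s[:,0]+.03))<.002; k=np.polyfit(s[m,0]+.03,s[m,1],1)
    raise TypeError("expected non-empty vector for x")
TypeError: expected non-empty vector for x
```

Run:
```python
from h import *
for n in("scene","top"):
    c=capture(n); np.savez(f"g_{n}.npz",**c)
    print(n,proj(c,np.array([fr(UY,UO,[-.03,0,.0185]),TO])))
    for d in silhouettes(n,"funnel_arm")[:3]:
        L=Rn.from_euler("z",-UY).apply(world(c,d["region"])-fr(UY,UO,[-.03,0,.0185]))
        print(d["conf"],np.round(d["xy"]),len(L),np.round(np.percentile(L,[5,50,95],axis=0)*1e3).tolist() if len(L) else 0)
a=cv2.resize(np.load("g_scene.npz")["image"][80:280,330:480],(450,600),interpolation=cv2.INTER_CUBIC)
b=cv2.resize(np.load("g_top.npz")["image"][120:280,190:280],(337,600),interpolation=cv2.INTER_CUBIC)
cv2.imwrite("pics/g.png",np.hstack([a,b]))
```

```text
scene [[416.68071302 130.60978225]
 [429.30564246 202.73276769]]
0.57 [374. 132.] 200 [[-174.0, -39.0, -17.0], [-115.0, -10.0, -11.0], [-63.0, 12.0, 12.0]]
top [[219.80939767 224.28380145]
 [241.58721548 142.15572515]]
0.46 [241. 230.] 87 [[-86.0, -6.0, 6.0], [-60.0, -0.0, 17.0], [-36.0, 5.0, 22.0]]
```

View pics/g.png

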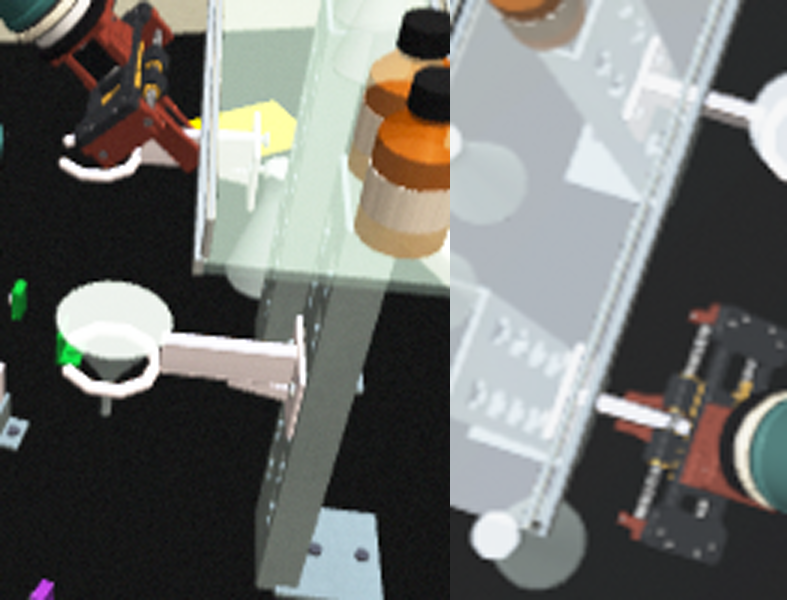

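The glass is see-through. In the top view (right) the flange at (575,390) stands square before the keyhole columns at (520,345)–(545,420), and in the scene view the studs at (262,130) are about level with the mouths. Clearances are fine, so I insert with contact stops.

Run:
```python
from h import *
th=np.radians(45)
p,q=pose(fr(UY,UO,[.008,0,.0185]),UY,th,1,.0035); s=servo_line(p,q,rate=.03,contact_N=7)
p0,_=pose(UO,UY,th,1,.0035)
print(s,"cmd-local",np.round(Rn.from_euler("z",-UY).apply(np.array(current_position())-p0)*1e3,2),"F",np.round(Rn.from_euler("z",-UY).apply(current_force()),1),"T",np.round(Rn.from_euler("z",-UY).apply(current_torque()),2),current_clock())
```

```text
True cmd-local [ 2.04  0.53 17.78] F [ 0.3  0.7 -3.7] T [-0.09  0.71  0.01] 19.6333
```

Run:
```python
from h import *
th=np.radians(45); I=Rn.from_euler("z",-UY)
p0,q=pose(UO,UY,th,1,.0035)
def rep(s): print(s,"local",np.round(I.apply(np.array(current_position())-p0)*1e3,2),"F",np.round(I.apply(current_force()),1),"T",np.round(I.apply(current_torque()),2),"gap",round(current_finger_gap(),4),current_clock())
s=servo_line(fr(UY,p0,[.002,0,-.004]),q,rate=.03,contact_N=10); rep(s); sleep(.2); rep(s)
```

```text
True local [ 1.8   0.23 -1.9 ] F [-2.7  0.   3. ] T [-0.05  0.08  0.02] gap 0.012 20.25
True local [ 1.78  0.26 -1.89] F [-1.5 -1.1  2. ] T [-0.19 -0.02 -0.15] gap 0.0121 20.45
```

It stopped where home is expected. A gentle tug checks that the heads are behind the wall, then I push back and take a picture before letting go.

Run:
```python
from h import *
th=np.radians(45); I=Rn.from_euler("z",-UY)
p0,q=pose(UO,UY,th,1,.0035)
def rep(s): print(s,"local",np.round(I.apply(np.array(current_position())-p0)*1e3,2),"F",np.round(I.apply(current_force()),1),"gap",round(current_finger_gap(),4),current_clock())
z=I.apply(np.array(current_position())-p0)[2]
s=servo_line(fr(UY,p0,[-.008,0,z]),q,rate=.02,contact_N=6); rep(s)
s=servo_line(fr(UY,p0,[.005,0,z]),q,rate=.02,contact_N=6); rep(s)
c=capture("scene"); t=capture("top")
for n,cc in(("scene",c),("top",t)):
    for d in silhouettes(n,"funnel_arm")[:2]:
        L=I.apply(world(cc,d["region"])-UO); print(n,d["conf"],len(L),np.round(np.percentile(L,[5,50,95],axis=0)*1e3).tolist() if len(L) else 0)
a=cv2.resize(c["image"][80:280,330:480],(450,600),interpolation=cv2.INTER_CUBIC)
b=cv2.resize(t["image"][120:280,190:280],(337,600),interpolation=cv2.INTER_CUBIC)
cv2.imwrite("pics/i.png",np.hstack([a,b]))
```

```text
True local [ 1.42  0.34 -1.83] F [ 2.9 -1.4 -0.5] gap 0.0119 20.6583
True local [ 2.51  0.29 -2.31] F [-5.1  0.6  4.7] gap 0.0117 20.8667
scene 0.51 137 [[-173.0, -39.0, -19.0], [-129.0, -24.0, -14.0], [-88.0, 16.0, -3.0]]
scene 0.23 66 [[-28.0, 49.0, -220.0], [-9.0, 87.0, -209.0], [4.0, 98.0, -178.0]]
top 0.38 49 [[-97.0, -6.0, 12.0], [-73.0, 1.0, 16.0], [-62.0, 8.0, 56.0]]
```

View pics/i.png

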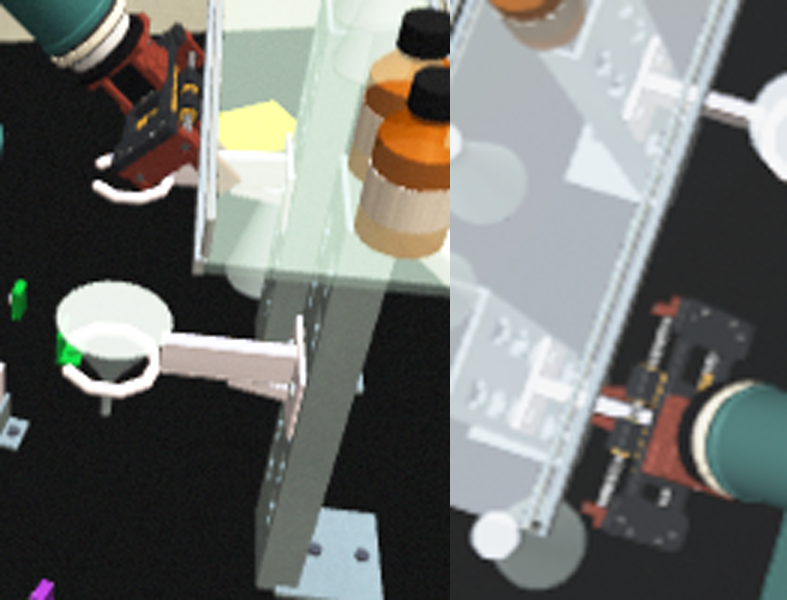

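The flange lies flush on the free upright at (288,185) in the scene view and (535,385) in the top view. It is at the same height as the other arm, and the tug was held after 0.4 mm. I let go and back out along the tool axis.

Run:
```python
from h import *
I=Rn.from_euler("z",-UY)
move_gripper(.07); sleep(.2); print("F",np.round(current_force(),1),current_finger_gap())
p=np.array(current_position()); q=current_orientation(); zt=Rn.from_quat(q).apply([0,0,1])
print(servo_line(p-.10*zt,q,rate=.08,contact_N=5), servo_line(p-.17*zt,q,rate=.12), current_clock())
sleep(.3); c=capture("scene"); t=capture("top")
for d in silhouettes("scene","funnel_arm")[:3]:
    L=I.apply(world(c,d["region"])-UO); print(d["conf"],np.round(d["xy"]),len(L),np.round(np.percentile(L,[5,50,95],axis=0)*1e3).tolist() if len(L) else 0)
for n,cc in(("scene",c),("top",t)):
    w=world(cc,np.ones((400,640),bool))
    for nm,o in (("new",UO),("ref",TO)):   # ring height and web top of both arms
        L=I.apply(w-o); s=L[(L[:,0]>-.19)&(L[:,0]<-.106)&(abs(L[:,1])<.045)&(abs(L[:,2]+.008)<.02)]
        b=L[(L[:,0]>-.104)&(L[:,0]<-.097)&(abs(L[:,1])<.010)&(abs(L[:,2]-.015)<.02)]
        print(n,nm,len(s),np.round(np.percentile(s,[3,50,97],axis=0)*1e3,1).tolist() if len(s) else "",len(b),np.round(np.percentile(b,[3,50,97],axis=0)*1e3,1).tolist() if len(b) else "")
for q_ in ("wash_bottle","beaker"):
    d=silhouettes("scene",q_)[0]; print(q_,np.round(np.median(world(c,d["region"]),0),3))
d=silhouettes("top","flask"); print("flask",[(x["conf"],np.round(x["xy"])) for x in d[:1]])
a=cv2.resize(c["image"][80:280,330:480],(450,600),interpolation=cv2.INTER_CUBIC)
b=cv2.resize(t["image"][120:280,190:280],(337,600),interpolation=cv2.INTER_CUBIC)
cv2.imwrite("pics/j.png",np.hstack([a,b])); print(np.round(current_force(),2))
```

```text
F [0.4 0.6 0. ] 0.06999884331515563
False False 24.4083
0.67 [422. 179.] 275 [[0.0, -44.0, -176.0], [10.0, -41.0, -134.0], [27.0, 12.0, -96.0]]
0.57 [382. 133.] 253 [[-170.0, -38.0, -21.0], [-122.0, -5.0, -14.0], [-89.0, 33.0, 12.0]]
scene new 211 [[-175.3, -39.7, -22.4], [-139.9, -6.5, -16.0], [-107.8, 34.4, -10.6]] 20 [[-103.9, -8.1, -3.9], [-100.6, -5.9, 6.6], [-97.6, 2.3, 13.3]]
scene ref 222 [[-173.7, -37.7, -17.4], [-139.5, -25.4, -6.9], [-107.3, 5.7, 9.7]] 43 [[-103.8, -6.6, -2.3], [-101.1, -3.7, 17.3], [-97.5, 8.3, 32.9]]
top new 201 [[-177.2, -37.7, -20.1], [-132.7, -5.2, -14.4], [-108.7, 33.8, -9.5]] 11 [[-102.2, -5.4, 4.4], [-99.9, -0.4, 15.0], [-97.5, 5.3, 17.1]]
top ref 50 [[-177.4, 18.3, -10.8], [-158.9, 34.8, -6.6], [-129.9, 40.1, -2.7]] 12 [[-103.7, -9.2, 21.7], [-102.6, 1.4, 30.6], [-97.2, 9.0, 34.4]]
wash_bottle [ 0.514 -0.362  0.094]
beaker [ 0.634 -0.334  0.064]
flask [(0.88, array([211., 264.]))]
[-0.68 -0.31  0.13]
```

View pics/j.png

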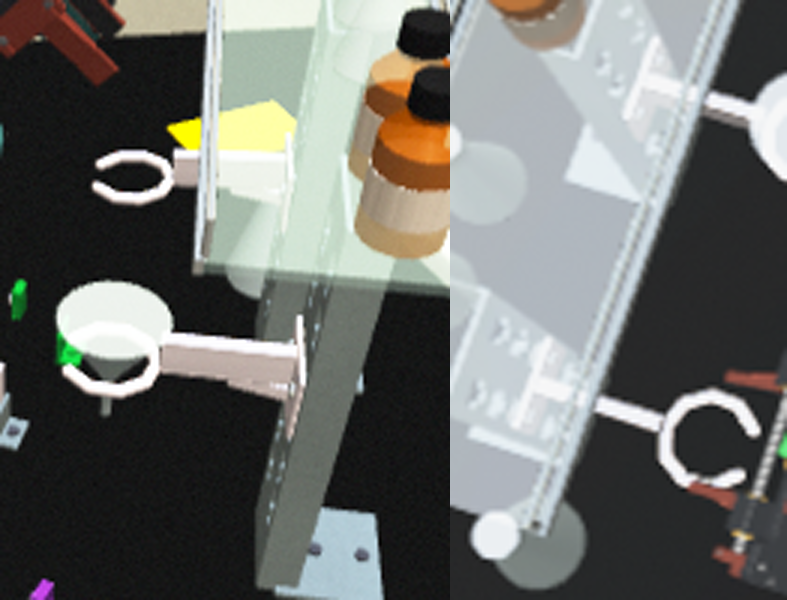

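The arm hangs free on the upright at (230,170), level with the other one and sagging about 2°. The hand is clear, and the flask, bottle and beaker are where they were. I hand in.

```bash
python3 -c "
from bench import *
print(close_job(),current_clock())"
```

```text
the job is handed in; nothing more can be done
the job is handed in; nothing more can be done
```

The funnel arm was slid to the rail's open end, lifted out and hung fully home on the free upright, level with the other arm; it was then released, the glassware stayed where it stood, and the job is handed in after about 25 s of robot time (no verdict was returned).

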